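# Close and bolt the carver's tool chest

### The job

Lower the lid of the wooden tool chest gently all the way down, holding it so that it does not slam. Once it is shut, push the bolt on the lid fully home into its keeper until it clicks and stays. Do not knock the lamp that hangs over the chest, and leave the other things on the bench where they are.

Things in the scene. Friction and masses are not known exactly. Their poses are not given: they have to be found in the camera images.
- chest: wooden tool chest, fixed to the bench, 200 (x) x 300 (y) x 80 mm high without its lid, walls 10 mm. Origin: centre of its underside. x points from the hinged side (near right, seen from the robot) to the free side (far left), turned 0.75 to 1.25 rad to the left of straight ahead; y points near left, z up. The lid's bolt goes towards -y
- keeper (a point): centre of the opening in the steel keeper loop that takes the bolt: 36 x 12 mm, its top 122 mm above the bench, on the outside of the chest's -y end wall (far right), near the free side
- lid (a joint): angle of the hinged lid in rad: 0 = closed flat on the chest, grows as its free edge rises; starts at 0.72 to 0.90. Wooden board 200 x 300 x 12 mm, about 0.5 kg in all. The stiff hinge holds it where it is left above about 0.7 rad; lower than about 0.6 rad it falls by its own weight and slams unless it is held
- lid_hinge (a point): middle of the hinge line, on the chest's near-right rim, 80.5 mm above the bench; the line runs along the chest's y. The point's axes turn with the lid and are the lid's frame: x along the lid's underside to its free edge, y along the hinge (chest's y), z towards the outer face, which is at z = 12 mm
- lid_pull (a point): middle of the pull on the lid's outer face: a round dark-steel bar, 12 mm thick, running 90 mm along y between two posts as thick, its axis 45 mm above the outer face. In the lid's frame (see lid_hinge) at x 150, y 50, z 57 mm
- bolt (a joint): travel of the sliding bolt on the lid in m: 0 = drawn back, 0.036 = fully home at its stop; grows towards the keeper, the lid's -y. Starts at 0 to 0.010. Friction about 0.8 N; from 21 mm a sprung ball resists with about 4 N, and past about 31 mm this detent pulls the bolt to its stop and keeps it there
- bolt_knob (a point): top centre of the bolt's upright steel knob: stem 12 mm, head 16 mm over the top 12 mm, top 46 mm above the lid's outer face. Bolt drawn back: x 165, y -75, z 58 mm in the lid's frame; it slides to y -111. The 10 mm rod below it lies along y in two guides, 8 mm long and 17 mm high over the outer face, at y -55 and -135
- lamp: bar lamp fixed to the bench: level bar 40 (x) x 520 (y) x 30 mm, underside 280 mm up, on 16 mm posts with 60 mm feet 245 mm to either side. Origin on the bench under its middle, axes as the chest's, 90 mm beyond the chest's middle. It leaves no room for an upright gripper over the closed pull or the bolt: come from the hinge side, tool tilted about 40 degrees
- mallet: wooden carving mallet lying flat: head 60 mm diameter x 90 mm, handle 24 mm thick; origin under the middle of its length, handle to its -x
- figure: small turned wooden figure standing upright, 56 mm wide, 120 mm tall; origin at the centre of its foot
- sharpening_stone: grey sharpening stone on a dark wooden base, 150 x 55 x 30 mm, lying near the chest's hinge side; origin at the centre of its underside
- offcut: offcut of pale wood, 90 x 60 x 45 mm; origin at the centre of its underside
- glue_bottle: white glue bottle standing upright, 56 mm diameter, 150 mm tall; origin at the centre of its foot
- brush_pot: white pot of brushes, 80 mm diameter, 195 mm tall with the brushes; origin at the centre of its foot
- gouge: carving gouge with a wooden handle lying flat, 220 mm long, along its x axis, handle to its -x

How it is judged:
By the outcome, as a careful person would: the job done as asked, in the order asked, and still so for the second after the job is handed in, with the robot touching nothing.
It also fails if it takes over 48 s, if anything falls off the work surface, if the arm or the gripper's body presses on something with over 40 N, if the wrist force passes 120 N, or if a joint passes its speed limit or range.

### The arm

A 6-joint arm with a two-finger parallel gripper is mounted at the origin on the work surface. World frame = base frame: x ahead of the robot, y to its left, z up, the work surface at z = 0. Lengths are in mm, angles in rad, forces in N, time in s.
With the tool pointing down it reaches from about 350 to 1000 mm from the base axis. Payload 7.1 kg.
Tool frame: the origin (TCP) lies midway between the tips of the shut fingers; the grasp point (between the pads) lies 19 mm behind it; z points along the fingers, y is the line along which they close (so a half turn about z gives the same grasp; the last joint's range is limited). The gripper opens to 85 mm and grips with 20 to 120 N. Pads are 22 mm wide; open, the fingers measure 114 mm over their backs; the gripper's body (76 mm by 85 mm) begins 54 mm behind the grasp point. The pads swing forward as they close: fully open they stand 13 mm farther back than shut.
Start: joints at [-1.163, 0.423, 1.63, -0, 1.089, -0.019], TCP at [258.74, -568.91, 231.319] pointing down, gripper open.
Joint ranges: [-3, 3], [-0.9, 2.11], [0.09, 2.58], [-1.31, 4.45], [0.11, 2.69], [-2.54, 2.54]. Speed limits (rad/s): [2.39, 2.39, 3.01, 3.14, 3.14, 3.14].

### API

Orientations are given as a rotation vector (axis times angle).
In Python, from plant import manip, vision gives the robot as it stands.
- The arm moves only by the tool move_arm, never from a script. Its argument "rows" is a list of rows, each a list of 2 entries, a list of its own where there are three numbers: the shift along the tool's x, y, z as a fraction of full scale, then the turn about the tool's z as a fraction of full scale. A call has 1 to 10 rows; each row is the pose to reach, as a shift and turn from the pose commanded when the call began, along the tool's axes at that moment; what a row does not reach only later rows make up. Full scale, the value 1, is 120 mm for a shift and 45 degrees for a turn. A row lasts 1/12 s, in which the tool goes at most 41.7 mm and 7.16 degrees, less where a joint would pass 70% of its speed; a pose out of reach is approached as far as the arm can. A call with a number of a shift or a turn outside -1 to 1 is refused whole. A call with a gripper value outside its range is refused whole. "claw" is the opening, from 0 (shut) to 1 (fully open), set as the call begins (left out, the last holds). The fingers move at their own pace and stop on an object; the grip force is fixed at half the most. Time passes only in rows, so rows that repeat a pose let the fingers close. It gives the time, the measured TCP pose, the force, the opening and the grip force at its end, in the units of the state.
- manip.get_state(): the state, without advancing time (a new reading comes with each control period).
- vision.get_image(name): name is "scene" or "top" or "wrist"; returns the picture (384x512x3 uint8, blue, green, red); there is no depth.
- vision.calibration(name): a dict with "mtx" (3x3 intrinsics, pixels), "k1" (the pictures are not rectified: a ray, as slopes to the right and down, at radius r is drawn at 1 + k1 r^2 times it, then the intrinsics apply), "world_from_camera" (4x4, takes a point from camera to world coordinates); the wrist camera has in their place "mount" (4x4, takes a point from camera to tool coordinates, whose origin is the TCP and whose axes are the flange's). Camera axes: x right, y down, z forward; pixel columns grow to the right and rows downward; lengths in mm; the calibration is good to about 2 mm. A picture is of the moment at which its call begins: read the wrist's pose just before it. calibration takes no time and is no camera call.
- manip.job_done(): hands the job in; it is judged then, once.
The state is a dict: "t": time; "joint_positions": joint angles; "dq": joint speeds; "joint_efforts": joint torques, N m; "eef_pos": TCP position; "tcp_rot": TCP orientation; "force": force on the tool from outside, world axes, zero at the start; "wrist_torque": the same for the moment, N m; "grip_width": finger opening in mm; "grip_force": force on a finger pad.
Only numpy, scipy, OpenCV 4.12 (cv2) and the standard library are available. Lean on these libraries where they do the work, as an engineer would, in place of code of your own. Each camera call takes 0.05 s, during which the arm holds its last target. There are 200 camera calls.

## Working session

There is one attempt and no reset: what is moved stays moved. The work goes in short steps, Python scripts to look and compute and a tool call to move; the robot and the scene stay as the last step left them, time stands still between calls to the robot, and variables do not carry over. Pictures are saved under pics/ and viewed, at most 10 in all, crops included, and the job is handed in when it is done.

Besides the shell and the picture viewer there is one more tool, called after "Call:" in YAML: its name, and indented under it one key for each argument. move_arm: Moves the arm, as the interface text tells. Its arguments: {"type":"object","properties":{"rows":{"type":"array","items":{"type":"array"}},"claw":{"type":"number"}},"required":["rows"]}

```bash
ls; mkdir -p pics
python3 - <<'E'
from plant import manip, vision
import cv2,numpy as np
s=manip.get_state();print({k:np.round(v,3).tolist() for k,v in s.items()})
for n in("scene","top","wrist"):
    cv2.imwrite(f"pics/{n}0.png",vision.get_image(n));c=vision.calibration(n);print(n,{k:np.round(v,3).tolist() for k,v in c.items()})
a=cv2.imread("pics/scene0.png");b=cv2.imread("pics/top0.png")
E
```

```text
pics
{'t': 0.0, 'joint_positions': [-1.163, 0.424, 1.631, -0.0, 1.089, -0.019], 'dq': [0.0, -0.0, -0.002, 0.0, -0.0, -0.0], 'joint_efforts': [-0.002, -55.738, -28.174, -0.0, 0.007, 0.0], 'eef_pos': [258.522, -568.415, 230.532], 'tcp_rot': [-3.069, -0.665, 0.001], 'force': [-0.11, 0.165, -0.054], 'wrist_torque': [-0.011, -0.015, 0.03], 'grip_force': 0.0, 'grip_width': 85.268}
scene {'mtx': [[478.15, 0.0, 259.927], [0.0, 478.15, 193.342], [0.0, 0.0, 1.0]], 'k1': -0.053, 'world_from_camera': [[0.136, 0.83, -0.541, 1315.809], [0.991, -0.106, 0.087, -91.871], [0.015, -0.548, -0.836, 1248.501], [0.0, 0.0, 0.0, 1.0]]}
top {'mtx': [[358.497, 0.0, 257.132], [0.0, 358.497, 191.789], [0.0, 0.0, 1.0]], 'k1': 0.022, 'world_from_camera': [[0.023, -0.991, 0.134, 414.489], [-1.0, -0.026, -0.016, 18.969], [0.019, -0.133, -0.991, 1312.101], [0.0, 0.0, 0.0, 1.0]]}
wrist {'mtx': [[307.21, 0.0, 256.536], [0.0, 307.21, 188.58], [0.0, 0.0, 1.0]], 'k1': 0.005, 'mount': [[0.001, -0.963, -0.268, 67.981], [1.0, 0.001, -0.0, 0.116], [0.001, -0.268, 0.963, -142.11], [0.0, 0.0, 0.0, 1.0]]}
```

View pics/scene0.png

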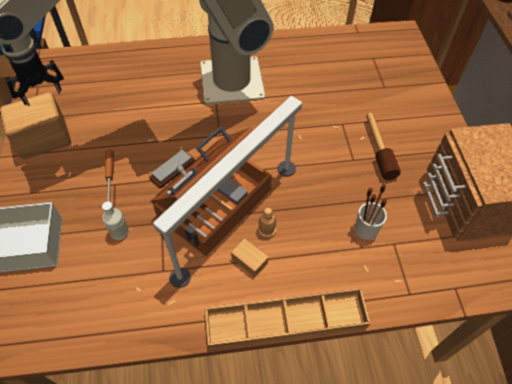

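View pics/top0.png

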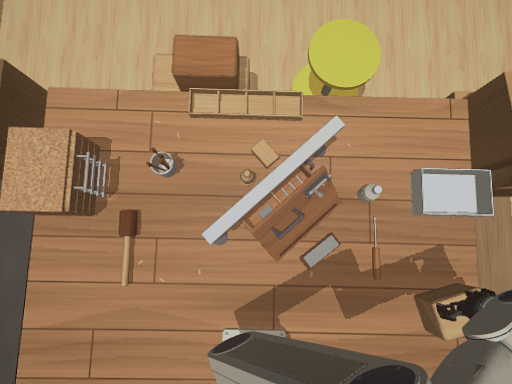

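The scene view shows the chest at about (215,190) under the white lamp bar, which runs from (170,220) to (295,105). The top view shows the lid at about (295,220), the pull at (288,223), the bolt at (315,190) and the stone at (320,250). I'll enlarge both around the chest.

Run:
```python
import cv2
a=cv2.imread("pics/scene0.png")[110:270,130:320];b=cv2.imread("pics/top0.png")[110:280,195:355]
cv2.imwrite("pics/sc1.png",cv2.resize(a,None,fx=3.7,fy=3.7,interpolation=cv2.INTER_CUBIC)[:600])
cv2.imwrite("pics/tc1.png",cv2.resize(b,None,fx=3.5,fy=3.5,interpolation=cv2.INTER_CUBIC)[:600])
```

```text
(no output)
```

View pics/sc1.png

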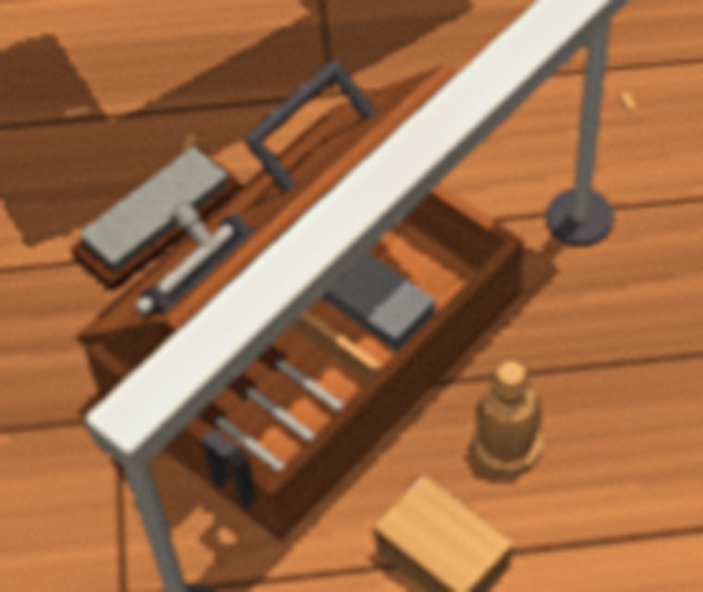

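View pics/tc1.png

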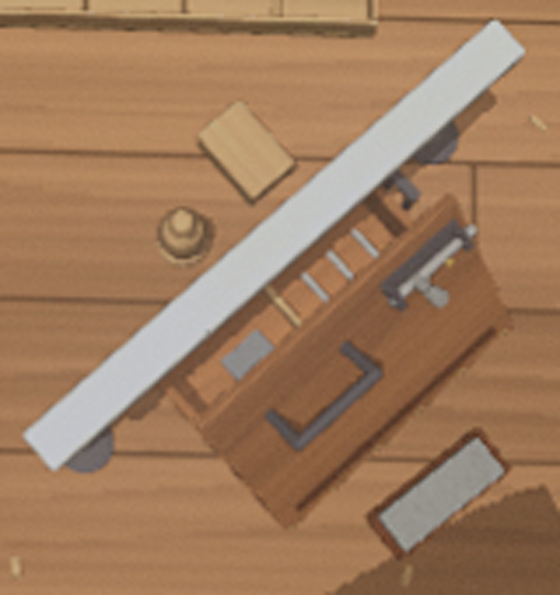

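The crops show these matching points, as scene crop / top crop pixels:
- **Pull bar ends:** (338,67)/(297,442) and (254,142)/(375,375)
- **Knob top:** (183,212)/(437,297)
- **Rod end:** (148,303)/(470,232)
- **Keeper:** (225,455)/(403,188)

I'll triangulate these.

```bash
cat > h.py <<'E'
import numpy as np,cv2
from plant import manip,vision
from scipy.spatial.transform import Rotation as R
def ray(c,uv,T=None):
    m=c["mtx"]if"mtx"in c else 0
    m=np.array(m);k=c["k1"];x=np.array([(uv[0]-m[0,2])/m[0,0],(uv[1]-m[1,2])/m[1,1]]);u=x.copy()
    for _ in range(5):u=x/(1+k*(u@u))
    T=np.array(c["world_from_camera"])if T is None else T
    d=T[:3,:3]@[u[0],u[1],1];return T[:3,3],d/np.linalg.norm(d)
def tri(rays):
    A=sum(np.eye(3)-np.outer(d,d)for o,d in rays);b=sum((np.eye(3)-np.outer(d,d))@o for o,d in rays)
    p=np.linalg.solve(A,b);return p,max(np.linalg.norm((np.eye(3)-np.outer(d,d))@(p-o))for o,d in rays)
def plane(r,z):return r[0]+r[1]*(z-r[0][2])/r[1][2]
def proj(c,p,T=None):
    T=np.array(c["world_from_camera"])if T is None else T
    q=np.linalg.inv(T)@np.r_[p,1];u=q[:2]/q[2];u=u*(1+c["k1"]*(u@u));m=np.array(c["mtx"]);return m[:2,:2]@u+m[:2,2]
def wristT(s):
    T=np.eye(4);T[:3,:3]=R.from_rotvec(s["tcp_rot"]).as_matrix();T[:3,3]=s["eef_pos"];return T@np.array(vision.calibration("wrist")["mount"])
E
python3 - <<'E'
from h import *
cs,ct=vision.calibration("scene"),vision.calibration("top")
S=lambda u,v:ray(cs,((u+.5)/3.7-.5+130,(v+.5)/3.7-.5+110));T=lambda u,v:ray(ct,((u+.5)/3.5-.5+195,(v+.5)/3.5-.5+110))
P={}
for n,a,b in [("pull+",(338,67),(297,442)),("pull-",(254,142),(375,375)),("knob",(183,212),(437,297)),("rod",(148,303),(470,232)),("keep",(225,447),(403,185)),("hinge-",(80,337),(510,322))]:
    P[n],e=tri([S(*a),T(*b)]);print(n,P[n].round(1),round(e,1))
h=plane(T(288,526),80.5);g=plane(T(510,322),80.5);print("hinge+ z80",h.round(1),"hinge-",g.round(1),np.linalg.norm(h-g))
print("far rim",plane(S(520,245),80).round(1),plane(S(280,520),80).round(1))
for n,(a,b) in dict(hinge=(g,h),pull=(P["pull-"],P["pull+"])).items():
    d=b-a;print(n,"yaw x", np.arctan2(-d[0],d[1]))
# stone top, lamp
print("stone",[plane(T(*q),30).round(0)[:2] for q in[(368,517),(400,557),(508,466),(478,430)]])
print("lamp",[plane(T(*q),310).round(0)[:2] for q in[(24,436),(55,470),(524,50),(497,20)]])
E
```

```text
pull+ [428.9 -66.  233.9] 2.0
pull- [ 488.  -133.4  227.8] 1.7
knob [ 555.6 -185.7  241. ] 0.7
rod [ 616.9 -216.6  222.7] 2.5
keep [ 680.3 -175.8  120.5] 0.6
hinge- [ 552.6 -284.9   91.4] 1.9
hinge+ z80 [350.  -72.7  80.5] hinge- [ 553.6 -289.6   80.5] 297.48618132734816
far rim [501.8  68.9  80. ] [ 723.6 -141.9   80. ]
hinge yaw x 0.754151220059851
pull yaw x 0.7204361796993444
stone [array([ 358., -157.]), array([ 319., -189.]), array([ 412., -299.]), array([ 448., -269.])]
lamp [array([427., 154.]), array([401., 129.]), array([ 755., -245.]), array([ 780., -223.])]
```

```bash
cat > fit.py <<'E'
from h import *
from scipy.optimize import least_squares
cs,ct=vision.calibration("scene"),vision.calibration("top")
def world(p,q,frame="lid"):
    x,y,yaw,a=p[:4];q=np.array(q,float)
    if frame=="lid": q=np.array([q[0]*np.cos(a)-q[2]*np.sin(a)-100,q[1],80.5+q[0]*np.sin(a)+q[2]*np.cos(a)])
    c,s=np.cos(yaw),np.sin(yaw);return np.array([x+c*q[0]-s*q[1],y+s*q[0]+c*q[1],q[2]])
E
python3 - <<'E'
from fit import *
S=lambda u,v:np.array(((u+.5)/3.7-.5+130,(v+.5)/3.7-.5+110));T=lambda u,v:np.array(((u+.5)/3.5-.5+195,(v+.5)/3.5-.5+110))
O=[]
def o(f,q,s=None,t=None,n=""):
    if s:O.append((f,q,cs,S(*s),n))
    if t:O.append((f,q,ct,T(*t),n))
o("lid",[150,92,57],(338,69),(299,440),"pull+");o("lid",[150,8,57],(256,142),(374,376),"pull-")
o("lid",[165,"k",58],(183,210),(438,297),"knob")
o("lid",[0,150,12],None,(288,526),"hingeP");o("lid",[0,-150,12],(80,337),(510,322),"hingeM")
o("chest",[100,150,80],(520,245),None,"rimP");o("chest",[100,-150,80],(280,520),None,"rimM")
for q,t in [((70,260),(24,436)),((70,260),(55,470)),((110,-260),(524,50)),((110,-260),(497,20))]:pass
o("chest",[110,260,310],None,(24,436),"l1");o("chest",[70,260,310],None,(55,470),"l2");o("chest",[70,-260,310],None,(524,50),"l3");o("chest",[110,-260,310],None,(497,20),"l4")
def res(p):
    r=[]
    for f,q,c,uv,n in O:
        q=[(-75-p[4]if v=="k"else v)for v in q];r.append(proj(c,world(p,q,f))-uv)
    return np.array(r)
b=least_squares(lambda p:res(p).ravel(),[520,-110,.77,.8,5],loss="soft_l1",x_scale=[10,10,.05,.05,5])
p=b.x;print(p.round(3))
for k,r in zip(O,res(p)):print(k[4],"S"if k[2]is cs else"T",r.round(2))
np.save("p.npy",p)
for n,q in dict(pull=[150,50,57],knob=[165,-75-p[4],58]).items():print(n,world(p,q).round(1))
E
```

```text
[ 527.667 -105.618    0.758    0.856    2.157]
pull+ S [-1.85  1.01]
pull+ T [-0.07 -0.51]
pull- S [-0.23 -0.47]
pull- T [-1.06 -0.99]
knob S [-0.61 -0.21]
knob T [-0.22  0.17]
hingeP T [-0.17  1.52]
hingeM S [-2.09  0.38]
hingeM T [0.56 0.35]
rimP S [ 0.81 -1.34]
rimM S [-1.99 -6.44]
l1 T [-1.6  -0.59]
l2 T [-0.94  0.54]
l3 T [ 0.36 -0.78]
l4 T [-1.42 -2.1 ]
pull [ 460.8 -100.1  231.2]
knob [ 554.8 -186.2  243.1]
```

Call:
move_arm:
  rows:
    - [[0,0,-0.3],-0.15]
    - [[0,0,-0.6],-0.3]
    - [[0,0,-0.9],-0.45]
    - [[0,0,-1],-0.6]
    - [[0,0,-1],-0.75]
    - [[0,0,-1],-0.9]
    - [[0,0,-1],-1]
  claw: 0.5

```text
t: 0.73
eef_pos: [258.7, -568.8, 351.6]
tcp_rot: [2.576, 1.797, -0.0]
force: [-0.2, -0.3, -0.3]
grip_width: 42.7
grip_force: 0.0
```

Call:
move_arm:
  rows:
    - [[0.2,0,0],-0.15]
    - [[0.4,0,0],-0.3]
    - [[0.6,0,0],-0.45]
    - [[0.8,0,0],-0.6]
    - [[1,0,0],-0.75]
    - [[1,0,0],-0.9]
    - [[1,0,0],-1]

```text
t: 1.32
eef_pos: [301.3, -455.2, 351.3]
tcp_rot: [-1.69, -2.648, -0.0]
force: [-0.1, -0.5, 0.9]
grip_width: 42.7
grip_force: 0.0
```

Call:
move_arm:
  rows:
    - [[0.25,0.25,0],-0.12]
    - [[0.5,0.5,0],-0.24]
    - [[0.7,0.75,0],-0.36]
    - [[0.9,1,0],-0.42]
    - [[0.9,1,0],-0.42]

```text
t: 1.73
eef_pos: [367.0, -303.6, 351.2]
tcp_rot: [-1.234, -2.889, -0.004]
force: [-0.2, -0.2, 0.4]
grip_width: 42.5
grip_force: 0.0
```

```bash
cat > st.py <<'E'
from fit import *
p=np.load("p.npy")
def st():
    s=manip.get_state();q=R.from_rotvec(s["tcp_rot"]).as_matrix();c,n=np.cos(p[2]),np.sin(p[2])
    d=np.array(s["eef_pos"])-[p[0],p[1],0]
    print("t%.2f"%s["t"],"chest",np.round([c*d[0]+n*d[1],-n*d[0]+c*d[1],d[2]],1),"yaw err(tool y - chest x) deg %.2f"%np.degrees(np.arctan2(q[1,1],q[0,1])-p[2]),"tilt",q[2,2].round(4),"w %.1f"%s["grip_width"],"F",np.round(s["force"],1),"q",np.round(s["joint_positions"],2))
    return s
if __name__=="__main__":st()
E
python3 st.py
```

```text
t1.73 chest [-252.8  -33.3  351.2] yaw err(tool y - chest x) deg 0.31 tilt -1.0 w 42.5 F [-0.2 -0.2  0.4] q [-0.72  0.07  1.81  0.    1.26 -1.48]
```

Call:
move_arm:
  rows:
    - [[0.2,0.3,0],0]
    - [[0.4,0.6,0],0]
    - [[0.5,0.9,0],0]
    - [[0.5,1,0],0]
    - [[0.5,1,0],0]
    - [[0.5,1,0],0]

```text
t: 2.23
eef_pos: [411.6, -182.2, 351.2]
tcp_rot: [-1.241, -2.886, 0.001]
force: [-1.2, -0.1, 0.4]
grip_width: 42.6
grip_force: 0.0
```

Run:
```python
from st import *
s=st();cv2.imwrite("pics/w1.png",vision.get_image("wrist"));T=wristT(s);np.save("T1.npy",T)
c=vision.calibration("wrist")
for n,q in dict(pp=[150,92,57],pm=[150,8,57],knob=[165,-75-p[4],58],hp=[0,150,12],hm=[0,-150,12],ep=[200,150,12],em=[200,-150,12]).items():print(n,proj(c,world(p,q),T).round(1))
```

```text
t2.23 chest [-137.    24.2  351.2] yaw err(tool y - chest x) deg 0.04 tilt -1.0 w 42.6 F [-1.2 -0.1  0.4] q [-0.44  0.02  1.86 -0.    1.26 -1.2 ]
pp [368.9 103.4]
pm [359.5 200.8]
knob [365.1 292.1]
hp [279.7  54. ]
hm [275.2 273.1]
ep [470.7  22.3]
em [414.6 353.6]
```

View pics/w1.png

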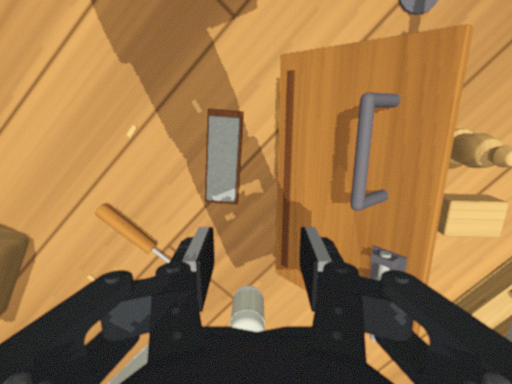

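The wrist view matches the fit to within about 2 px: pull bar from (370,98) to (358,208), lid corner at (281,55) and edge corner at (470,25). The tool can't tilt through this interface. I'll lower the lid with upright fingers loosely around the pull bar, with the far finger on the free side holding the lid back, and keep the gripper body on the hinge side of the lamp.

Call:
move_arm:
  rows:
    - [[0.1,0.25,0],0]
    - [[0.21,0.5,0],0]
    - [[0.21,0.76,0],0]
    - [[0.21,0.76,0],0]
    - [[0.21,0.76,0],0]
  claw: 0.4

```text
t: 2.7
eef_pos: [460.7, -102.1, 351.0]
tcp_rot: [-1.243, -2.885, 0.001]
force: [1.0, -0.9, -0.1]
grip_width: 34.1
grip_force: 0.0
```

Call:
move_arm:
  rows:
    - [[0,0,0.2],0]
    - [[0,0,0.4],0]
    - [[0,0,0.6],0]
    - [[0,0,0.75],0]
    - [[0,0,0.75],0]

```text
t: 3.12
eef_pos: [457.3, -102.7, 257.9]
tcp_rot: [-1.244, -2.877, 0.003]
force: [-0.3, 1.0, -0.5]
grip_width: 34.3
grip_force: 0.0
```

Run:
```python
from st import *
s=st();a=vision.get_image("scene");cv2.imwrite("pics/s2.png",cv2.resize(a[60:270,120:320],None,fx=2.8,fy=2.8))
```

```text
t3.12 chest [-49.1  50.5 257.9] yaw err(tool y - chest x) deg -0.20 tilt -1.0 w 34.3 F [-0.3  1.  -0.5] q [-0.25  0.16  1.93 -0.    1.05 -1.  ]
```

View pics/s2.png

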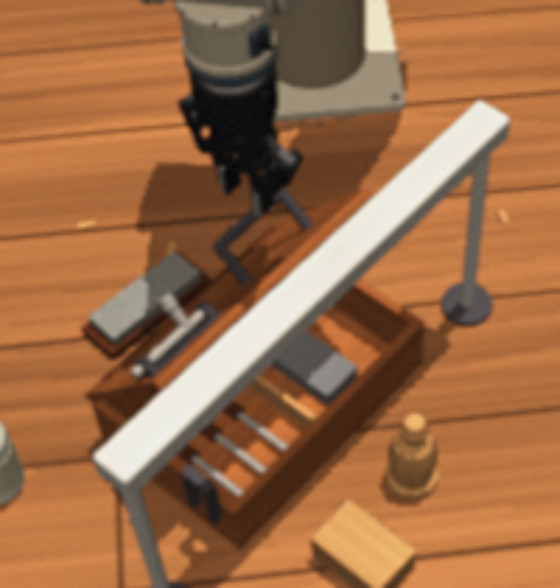

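The fingers are above the pull at (262,200), straddling it. The wrist cylinder is only about as wide as the gripper body, so there is clearance to the lamp if the tool stays hinge-side. Descending around the bar.

Call:
move_arm:
  rows:
    - [[0,0.03,0.15],0]
    - [[0,0.03,0.3],0]
    - [[0,0.03,0.42],0]
    - [[0,0.03,0.42],0]
    - [[0,0.03,0.42],0]

```text
t: 3.58
eef_pos: [463.2, -99.9, 211.8]
tcp_rot: [1.245, 2.884, -0.0]
force: [-0.2, 0.1, -0.3]
grip_width: 34.1
grip_force: 0.0
```

Call:
move_arm:
  rows:
    - [[0,0,0],0]
    - [[0,0,0],0]
    - [[0,0,0],0]
  claw: 0.22

```text
t: 3.83
eef_pos: [463.8, -99.5, 212.1]
tcp_rot: [1.243, 2.883, 0.001]
force: [-0.4, -0.1, -0.3]
grip_width: 18.8
grip_force: 0.0
```

```bash
python3 st.py
python3 - <<'E'
import numpy as np
for a in np.arange(.86,-.01,-.06):print(round(a,2),"bar x %.1f z %.1f"%(-100+150*np.cos(a)-57*np.sin(a),80.5+150*np.sin(a)+57*np.cos(a)))
E
```

```text
t3.83 chest [-42.2  48.4 212.1] yaw err(tool y - chest x) deg -0.08 tilt -1.0 w 18.8 F [-0.4 -0.1 -0.3] q [-0.24  0.23  1.97  0.    0.94 -0.99]
0.86 bar x -45.3 z 231.4
0.8 bar x -36.4 z 227.8
0.74 bar x -27.7 z 223.7
0.68 bar x -19.2 z 219.1
0.62 bar x -11.0 z 214.0
0.56 bar x -3.2 z 208.5
0.5 bar x 4.3 z 202.4
0.44 bar x 11.4 z 196.0
0.38 bar x 18.2 z 189.1
0.32 bar x 24.5 z 181.8
0.26 bar x 30.3 z 174.1
0.2 bar x 35.7 z 166.2
0.14 bar x 40.6 z 157.9
0.08 bar x 45.0 z 149.3
0.02 bar x 48.8 z 140.5
```

Call:
move_arm:
  rows:
    - [[0,0.01,0],0]
    - [[0,0.03,0.01],0]
    - [[0,0.05,0.02],0]
    - [[0,0.07,0.03],0]
    - [[0,0.1,0.05],0]
    - [[0,0.13,0.06],0]
    - [[0,0.15,0.07],0]
    - [[0,0.17,0.08],0]
    - [[0,0.19,0.09],0]
    - [[0,0.2,0.1],0]
  claw: 0.18

```text
t: 4.67
eef_pos: [480.8, -82.4, 198.8]
tcp_rot: [1.243, 2.885, 0.0]
force: [0.5, -0.4, -0.6]
grip_width: 15.4
grip_force: 0.1
```

```bash
python3 st.py
```

```text
t4.67 chest [-18.1  49.1 198.8] yaw err(tool y - chest x) deg -0.06 tilt -1.0 w 15.4 F [ 0.5 -0.4 -0.6] q [-0.19  0.27  1.95  0.    0.92 -0.95]
```

Call:
move_arm:
  rows:
    - [[0,0.015,0.01],0]
    - [[0,0.03,0.02],0]
    - [[0,0.045,0.035],0]
    - [[0,0.06,0.05],0]
    - [[0,0.075,0.06],0]
    - [[0,0.09,0.07],0]
    - [[0,0.105,0.085],0]
    - [[0,0.12,0.1],0]
    - [[0,0.14,0.115],0]
    - [[0,0.16,0.13],0]

```text
t: 5.5
eef_pos: [494.6, -69.3, 183.1]
tcp_rot: [-1.244, -2.885, -0.0]
force: [-0.1, -0.2, 0.2]
grip_width: 15.5
grip_force: 0.0
```

Run:
```python
from st import *
s=st();a=vision.get_image("scene")[60:270,120:320];b=vision.get_image("wrist")
cv2.imwrite("pics/c3.png",np.hstack([cv2.resize(a,(380,400)),cv2.resize(b,(420,400))]))
```

```text
t5.50 chest [  1.   49.1 183.1] yaw err(tool y - chest x) deg -0.08 tilt -1.0 w 15.5 F [-0.1 -0.2  0.2] q [-0.16  0.31  1.94  0.    0.89 -0.92]
```

View pics/c3.png

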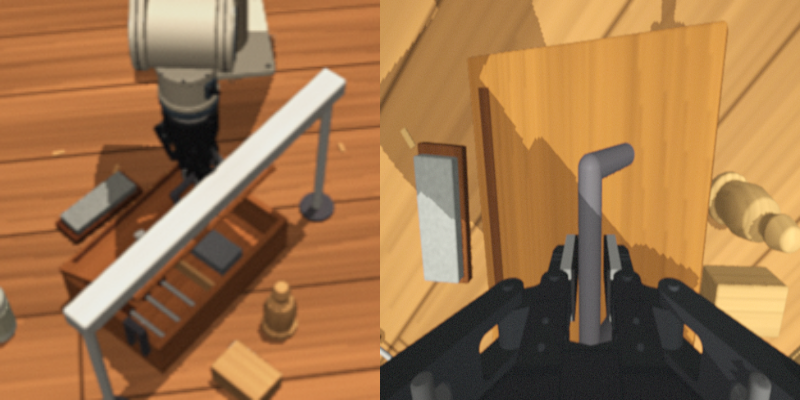

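The left half shows the wrist clear of the lamp. The right half shows the bar lying between the fingers at (592,270), so the lid has followed. Next I'll open the gripper in steps while shifting to the hinge side, keeping the far finger in place against the bar.

Call:
move_arm:
  rows:
    - [[0,-0.03,0.01],0]
    - [[0,-0.05,0.02],0]
    - [[0,-0.07,0.03],0]
  claw: 0.38

```text
t: 5.85
eef_pos: [490.7, -73.6, 181.0]
tcp_rot: [1.245, 2.88, 0.009]
force: [7.0, 24.3, 15.9]
grip_width: 32.6
grip_force: 11.0
```

Call:
move_arm:
  rows:
    - [[0,-0.03,0.01],0]
    - [[0,-0.05,0.02],0]
    - [[0,-0.07,0.03],0]
  claw: 0.58

```text
t: 6.1
eef_pos: [484.9, -79.4, 177.6]
tcp_rot: [1.245, 2.879, 0.009]
force: [8.4, 27.0, 16.8]
grip_width: 49.2
grip_force: 12.1
```

Call:
move_arm:
  rows:
    - [[0,-0.03,0.01],0]
    - [[0,-0.05,0.02],0]
    - [[0,-0.07,0.02],0]
  claw: 0.78

```text
t: 6.35
eef_pos: [478.2, -85.5, 174.7]
tcp_rot: [1.245, 2.881, 0.008]
force: [6.8, 21.3, 12.7]
grip_width: 66.6
grip_force: 9.9
```

Call:
move_arm:
  rows:
    - [[0,-0.03,0.01],0]
    - [[0,-0.05,0.02],0]
    - [[0,-0.08,0.02],0]
    - [[0,-0.08,0.02],0]
  claw: 1

```text
t: 6.68
eef_pos: [470.3, -92.2, 172.1]
tcp_rot: [1.245, 2.882, 0.006]
force: [5.2, 13.6, 7.1]
grip_width: 85.3
grip_force: 6.3
```

Run:
```python
from st import *
s=st();b=vision.get_image("wrist");cv2.imwrite("pics/w4.png",b)
```

```text
t6.68 chest [-32.4  49.1 172.1] yaw err(tool y - chest x) deg -0.15 tilt -1.0 w 85.3 F [ 5.2 13.6  7.1] q [-0.22  0.3   1.99  0.    0.85 -0.98]
```

View pics/w4.png

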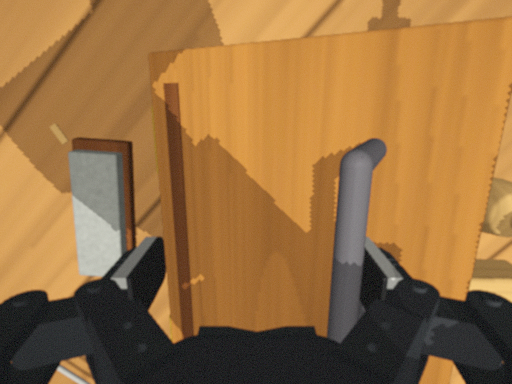

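The bar at (350,250) rests against the far finger on the right, and the lid is held with the gripper fully open. Lowering slowly.

Call:
move_arm:
  rows:
    - [[0,0.01,0.01],0]
    - [[0,0.025,0.02],0]
    - [[0,0.035,0.03],0]
    - [[0,0.045,0.04],0]
    - [[0,0.06,0.05],0]
    - [[0,0.07,0.065],0]
    - [[0,0.08,0.075],0]
    - [[0,0.095,0.085],0]
    - [[0,0.105,0.1],0]
    - [[0,0.115,0.11],0]

```text
t: 7.57
eef_pos: [479.4, -83.8, 157.9]
tcp_rot: [1.244, 2.885, 0.0]
force: [0.7, 0.5, -0.4]
grip_width: 85.0
grip_force: 0.2
```

Call:
move_arm:
  rows:
    - [[0,0.01,0.01],0]
    - [[0,0.02,0.025],0]
    - [[0,0.03,0.04],0]
    - [[0,0.04,0.05],0]
    - [[0,0.05,0.06],0]
    - [[0,0.06,0.075],0]
    - [[0,0.07,0.085],0]
    - [[0,0.08,0.1],0]
    - [[0,0.09,0.115],0]
    - [[0,0.1,0.125],0]

```text
t: 8.4
eef_pos: [488.1, -75.6, 142.9]
tcp_rot: [1.244, 2.885, -0.0]
force: [0.4, 0.6, 0.2]
grip_width: 85.3
grip_force: 0.3
```

Run:
```python
from st import *
s=st();a=vision.get_image("scene")[40:270,120:320];b=vision.get_image("wrist")
cv2.imwrite("pics/c5.png",np.hstack([cv2.resize(a,(380,437)),cv2.resize(b,(420,437))]))
```

```text
t8.40 chest [ -8.1  49.  142.9] yaw err(tool y - chest x) deg -0.08 tilt -1.0 w 85.3 F [0.4 0.6 0.2] q [-0.18  0.37  1.98 -0.    0.8  -0.93]
```

View pics/c5.png

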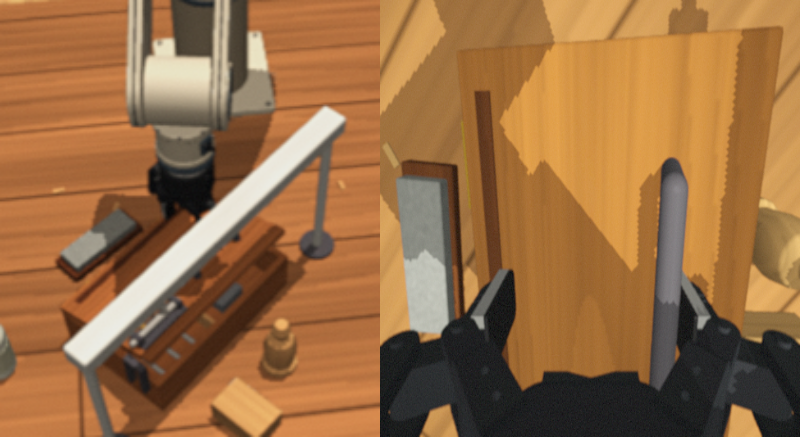

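The lid is low, about 0.3 rad, and the far finger on the right at (690,300) still holds the bar. The arm is well clear of the lamp. Continuing down.

Call:
move_arm:
  rows:
    - [[0,0.01,0.015],0]
    - [[0,0.02,0.03],0]
    - [[0,0.03,0.045],0]
    - [[0,0.04,0.06],0]
    - [[0,0.05,0.075],0]
    - [[0,0.06,0.09],0]
    - [[0,0.07,0.1],0]
    - [[0,0.08,0.115],0]
    - [[0,0.085,0.125],0]
    - [[0,0.09,0.135],0]

```text
t: 9.33
eef_pos: [495.8, -68.1, 126.7]
tcp_rot: [-1.244, -2.885, -0.0]
force: [0.5, 1.8, -0.8]
grip_width: 85.2
grip_force: 0.5
```

Call:
move_arm:
  rows:
    - [[0,0.01,0.015],0]
    - [[0,0.015,0.03],0]
    - [[0,0.02,0.04],0]
    - [[0,0.025,0.05],0]
    - [[0,0.03,0.06],0]
    - [[0,0.035,0.07],0]
    - [[0,0.04,0.08],0]
    - [[0,0.045,0.09],0]
    - [[0,0.05,0.1],0]
    - [[0,0.055,0.11],0]

```text
t: 10.17
eef_pos: [500.6, -63.7, 113.6]
tcp_rot: [1.244, 2.885, -0.0]
force: [1.0, 1.6, -0.7]
grip_width: 85.2
grip_force: 0.9
```

Call:
move_arm:
  rows:
    - [[0,0.005,0.005],0]
    - [[0,0.01,0.01],0]
    - [[0,0.015,0.02],0]
    - [[0,0.02,0.03],0]
    - [[0,0.025,0.04],0]
    - [[0,0.03,0.05],0]
    - [[0,0.035,0.055],0]
    - [[0,0.04,0.06],0]
    - [[0,0.045,0.06],0]
    - [[0,0.05,0.06],0]

```text
t: 11.0
eef_pos: [504.9, -59.6, 106.5]
tcp_rot: [-1.244, -2.885, 0.0]
force: [0.3, -0.5, -0.3]
grip_width: 85.4
grip_force: 0.0
```

Run:
```python
from st import *
s=st();a=vision.get_image("scene")[40:270,120:320];b=vision.get_image("wrist")
cv2.imwrite("pics/c6.png",np.hstack([cv2.resize(a,(380,437)),cv2.resize(b,(420,437))]))
```

```text
t11.00 chest [ 15.1  49.1 106.5] yaw err(tool y - chest x) deg -0.07 tilt -1.0 w 85.4 F [ 0.3 -0.5 -0.3] q [-0.14  0.45  1.97 -0.    0.73 -0.9 ]
```

View pics/c6.png

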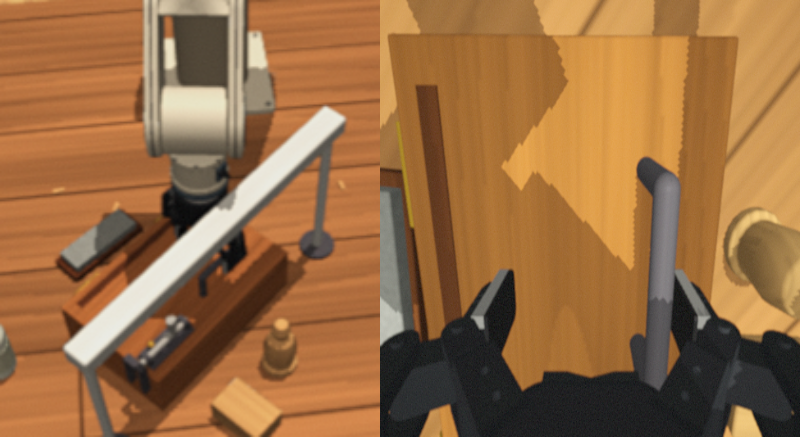

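The lid looks shut: it lies flat in both views, a gap has opened between finger and bar, and the force is zero. The knob is at composite pixel (177,322) and the pull's bend at (660,178). I'll check both numerically.

Run:
```python
from st import *
s=manip.get_state();T=wristT(s);w=vision.calibration("wrist")
print("seen bend",(341,156),"knob scene",(213.2,209.5))
for a in(0,.03,.06):
    q=p.copy();q[3]=a
    print(a,proj(w,world(q,[150,95,57]),T).round(1),[proj(cs,world(q,[165,y,58])).round(1) for y in(-75,-77,-82)])
# pixel ray of the knob on plane z=138.5, in chest frame
k=plane(ray(cs,(213.2,209.5)),138.5)-[p[0],p[1],0];c,n=np.cos(p[2]),np.sin(p[2]);print("knob chest",c*k[0]+n*k[1],-n*k[0]+c*k[1])
```

```text
seen bend (341, 156) knob scene (213.2, 209.5)
0 [350.5 164.3] [array([210.6, 207.5]), array([210.1, 208. ]), array([208.9, 209.2])]
0.03 [349.2 166.7] [array([210. , 206.2]), array([209.5, 206.7]), array([208.3, 207.9])]
0.06 [347.3 169.3] [array([209.3, 204.9]), array([208.8, 205.3]), array([207.6, 206.6])]
knob chest 74.65343349230452 -75.32718447016701
```

The lid checks out as closed. Raising just enough to clear the bar, then shifting to the +y side of the knob and lowering beside it.

Call:
move_arm:
  rows:
    - [[0,0,-0.1],0]
    - [[0,0,-0.2],0]
    - [[0,0,-0.3],0]
    - [[0,0,-0.3],0]
    - [[0,0,-0.3],0]

```text
t: 11.52
eef_pos: [505.4, -59.7, 142.9]
tcp_rot: [1.243, 2.884, 0.001]
force: [-0.1, 0.1, 0.0]
grip_width: 85.7
grip_force: 0.0
```

Call:
move_arm:
  rows:
    - [[-0.1,0,0],0]
    - [[-0.22,0,0],0]
    - [[-0.34,0,0],0]
    - [[-0.46,0,0],0]
    - [[-0.58,0,0],0]
    - [[-0.7,0,0],0]
    - [[-0.77,0,0],0]
    - [[-0.77,0,0],0]
    - [[-0.77,0,0],0]

```text
t: 12.27
eef_pos: [568.4, -127.4, 141.9]
tcp_rot: [-1.245, -2.883, 0.0]
force: [0.3, 0.6, -1.2]
grip_width: 85.3
grip_force: 0.0
```

Run:
```python
from st import *
s=st();q=p.copy();q[3]=0
for n in("wrist","scene","top"):
    a=vision.get_image(n);cv2.imwrite(f"pics/k_{n}.png",a);c=vision.calibration(n);T=wristT(s)if n=="wrist"else None
    uv=proj(c,world(q,[165,-77,54]),T);print(n,"expected knob",uv.round(1))
    u,v=uv.round().astype(int)
    if 20<u<490 and 20<v<364:
        h=cv2.cvtColor(a,cv2.COLOR_BGR2HSV);m=((h[...,1]<70)&(h[...,2]>110)).astype(np.uint8);x0,y0=u-20,v-20
        nn,l,stt,ce=cv2.connectedComponentsWithStats(m[y0:v+20,x0:u+20])
        for i in range(1,nn):
            if stt[i,4]>4:print(stt[i],(ce[i]+[x0,y0]).round(1))
```

```text
t12.27 chest [ 14.6 -43.8 141.9] yaw err(tool y - chest x) deg -0.14 tilt -1.0 w 85.3 F [ 0.3  0.6 -1.2] q [-0.24  0.48  1.79  0.    0.88 -1.  ]
wrist expected knob [346.8 291.4]
[  0   8  33  32 687] [342.1 298.7]
scene expected knob [210.2 208.7]
[  0   0  22  21 237] [197.  195.6]
[18 18  4  3 12] [209.5 208. ]
[13 27  6  7  9] [205.8 218.9]
top expected knob [292.6 176.5]
[   0    0   40   40 1267] [295.  176.1]
```

The scene mask puts the knob head at (209.5,208), within 1 px of the expected position. Lowering beside it.

Call:
move_arm:
  rows:
    - [[0,0,0.08],0]
    - [[0,0,0.16],0]
    - [[0,0,0.24],0]
    - [[0,0,0.29],0]
    - [[0,0,0.29],0]

```text
t: 12.83
eef_pos: [567.0, -126.3, 105.6]
tcp_rot: [-1.242, -2.882, 0.001]
force: [-0.3, 1.3, -0.1]
grip_width: 85.6
grip_force: 0.0
```

Call:
move_arm:
  rows:
    - [[-0.03,0,0],0]
    - [[-0.06,0,0],0]
    - [[-0.09,0,0],0]
    - [[-0.12,0,0],0]
    - [[-0.14,0,0],0]
    - [[-0.16,0,0],0]
    - [[-0.18,0,0],0]
    - [[-0.2,0,0],0]
    - [[-0.22,0,0],0]
    - [[-0.24,0,0],0]

```text
t: 13.67
eef_pos: [588.2, -147.9, 107.8]
tcp_rot: [-1.244, -2.885, -0.0]
force: [-0.1, 0.9, 1.3]
grip_width: 85.5
grip_force: 0.4
```

```bash
python3 st.py
```

```text
t13.67 chest [ 15.  -72.3 107.8] yaw err(tool y - chest x) deg -0.07 tilt -1.0 w 85.5 F [-0.1  0.9  1.3] q [-0.27  0.56  1.75  0.    0.84 -1.02]
```

Call:
move_arm:
  rows:
    - [[-0.02,0,0],0]
    - [[-0.035,0,0],0]
    - [[-0.05,0,0],0]
    - [[-0.065,0,0],0]
    - [[-0.08,0,0],0]
    - [[-0.095,0,0],0]
    - [[-0.11,0,0],0]
    - [[-0.12,0,0],0]
    - [[-0.13,0,0],0]
    - [[-0.13,0,0],0]

```text
t: 14.5
eef_pos: [599.2, -159.4, 107.7]
tcp_rot: [1.244, 2.884, -0.0]
force: [-1.1, -0.5, -0.4]
grip_width: 85.4
grip_force: 0.2
```

Call:
move_arm:
  rows:
    - [[-0.01,0,0],0]
    - [[-0.02,0,0],0]
    - [[-0.03,0,0],0]
    - [[-0.04,0,0],0]
    - [[-0.045,0,0],0]
    - [[-0.045,0,0],0]

```text
t: 15.0
eef_pos: [602.4, -162.9, 107.7]
tcp_rot: [-1.243, -2.884, -0.0]
force: [-1.8, 0.9, 1.3]
grip_width: 85.1
grip_force: 1.3
```

```bash
python3 st.py
```

```text
t15.00 chest [ 14.9 -93.  107.7] yaw err(tool y - chest x) deg -0.07 tilt -1.0 w 85.1 F [-1.8  0.9  1.3] q [-0.28  0.58  1.7   0.    0.86 -1.04]
```

Call:
move_arm:
  rows:
    - [[-0.01,0,0],0]
    - [[-0.015,0,0],0]
    - [[-0.02,0,0],0]
    - [[-0.02,0,0],0]

```text
t: 15.33
eef_pos: [602.7, -163.3, 107.6]
tcp_rot: [-1.241, -2.882, -0.001]
force: [-6.9, 7.4, 6.2]
grip_width: 85.2
grip_force: 5.3
```

```bash
python3 st.py
```

```text
t15.33 chest [ 14.8 -93.5 107.6] yaw err(tool y - chest x) deg -0.03 tilt -1.0 w 85.2 F [-6.9  7.4  6.2] q [-0.28  0.58  1.7   0.    0.86 -1.04]
```

A firm stop: 10 N, with the knob at y ≈ -111 to -112, where the bolt should end. Backing off and retreating, then checking the knob.

Call:
move_arm:
  rows:
    - [[0.04,0,0],0]
    - [[0.1,0,0],0]
    - [[0.15,0,0],0]
    - [[0.15,0,0],0]
    - [[0.15,0,-0.1],0]
    - [[0.15,0,-0.2],0]
    - [[0.15,0,-0.3],0]
    - [[0.15,0,-0.3],0]

```text
t: 16.0
eef_pos: [594.2, -152.5, 147.5]
tcp_rot: [1.242, 2.879, 0.001]
force: [0.8, -0.8, 0.1]
grip_width: 85.0
grip_force: 0.0
```

Call:
move_arm:
  rows:
    - [[0,-0.2,0],0]
    - [[0,-0.5,-0.1],0]
    - [[0,-0.8,-0.4],0]
    - [[0,-1,-0.7],0]
    - [[0,-1,-1],0]
    - [[0,-1,-1],0]

```text
t: 16.5
eef_pos: [506.7, -237.2, 271.5]
tcp_rot: [1.243, 2.872, -0.001]
force: [1.3, 0.1, 0.8]
grip_width: 85.7
grip_force: 0.0
```

Run:
```python
from st import *
s=st();q=p.copy();q[3]=0
for n in("scene","wrist"):
    a=vision.get_image(n);c=vision.calibration(n);T=wristT(s)if n=="wrist"else None
    uv=proj(c,world(q,[165,-111,54]),T);print(n,"expect home",uv.round(1),"at y-101",proj(c,world(q,[165,-101,54]),T).round(1))
    u,v=np.clip(uv.round().astype(int),12,490)
    h=cv2.cvtColor(a,cv2.COLOR_BGR2HSV);m=((h[...,1]<70)&(h[...,2]>110)).astype(np.uint8);x0,y0=u-12,v-12
    nn,l,stt,ce=cv2.connectedComponentsWithStats(m[y0:v+12,x0:u+12])
    for i in range(1,nn):
        if stt[i,4]>4:print(stt[i],(ce[i]+[x0,y0]).round(1))
```

```text
t16.50 chest [-105.6  -81.1  271.5] yaw err(tool y - chest x) deg -0.22 tilt -0.9999 w 85.7 F [1.3 0.1 0.8] q [-0.46  0.28  1.75 -0.    1.11 -1.21]
scene expect home [201.8 217.1] at y-101 [204.3 214.6]
[ 0  0  5  5 15] [191.3 206.3]
[10  8 12  9 55] [205.5 216.8]
[ 7 18  5  5 16] [198.9 225.2]
wrist expect home [433.7 206.6] at y-101 [435.4 196.7]
[  4   4  17  20 229] [433.6 209.3]
```

```bash
python3 -c "
from plant import manip;print(manip.job_done())"
```

```text
the job is handed in; nothing more can be done
None
```

The lid was lowered under hold and is shut, the bolt is pushed to its stop (a wrist-camera check agrees with fully home), the lamp was kept clear throughout, and the job was handed in at about 16.6 s.

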